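Fit the blade holder in the vinyl cutter

TASK

Fit the blade holder into the vinyl cutter: take it from the tool rack, set its collar down on the tool head's seat and press it gently back into the V until it is fully home, bearing on both flanks. Then let go of it and swing the clamp arm fully shut across it. Be gentle with the tool head, and leave the other tools and things where they are.

Things in the scene. Friction and masses are not known exactly. Their poses are not given: they have to be found in the camera images.
- blade_holder: bare aluminium blade holder, about 45 g, upright in one hole of the rack, hanging by its collar. Origin on its axis at the collar's underside, z up; round, yaw means nothing. Collar 28 mm wide, 0 to 4 mm; above it a stout straight head, 16 mm diameter, ringed, 4 to 38 mm (grip it here); below it a straight 14 mm shank to -24 mm, then a thin brass nose to -34 mm
- v_park (a point): on the cutter: where the blade holder's origin would be, seated, if the carriage stood exactly at its park mark; 125 mm above the table. z up, x straight into the V, y left along the rail. The carriage with the V really stands up to 12 mm off, along y either way (its motor holds it there; not reported: look or feel). In x and z the seated place is exact
- cutter: white desktop vinyl cutter, 420 mm wide, 190 deep, 142 high, fixed. Origin at the centre of its underside, v_park at (-15, -50, 125) mm from it, axes parallel to v_park's. Within 88 mm of v_park only the clamp's tab stands higher than v_park; the platen lies 49 mm below it, the end housings rise 17 mm above it. On it, a black carriage with the tool head: a steel V-block
- park_mark (a point): small black pointer on the cutter's rear cover, 81 mm behind v_park. Tool head: upright steel V, open to -x, flanks at 45 degrees to x, 23 mm deep, mouth 38 mm wide; the V's flat top, at v_park's height, is the seat for the collar. A 14 mm shank off the V's middle by some mm touches one flank as many mm short of home. Let go on the seat, the holder stands by itself
- clamp (a joint): angle of the tool head's black clamp arm, rad: 0 = shut across the V's mouth, its pad on a seated shank; starts open at 1.7 to 2.1, stop at 2.25. Stiff upright hinge, 14 mm in front (-x) and 26 mm left (+y) of the seated axis; 1.5 N at the tab moves it and it stays. Bar 6 mm thick, 62 mm long, 7 to 19 mm below the seat: shut it points to -y, at 1.57 to -x, more: on towards +y
- tab_shut (a point): where the top of the clamp arm's thumb tab comes to when it is shut, carriage at its mark. The tab: an upright plate 58 mm from the hinge, 5 mm thick, 14 mm along the arm, from 20 mm below to 14 mm above the seat. Push it from outside (away from the V) round the hinge. Axes as v_park's
- cutting_strip (a point): on the white strip of the platen, 48 mm below v_park. Tool head: fixed sideways, but yields downward on a return spring: from about 3 N of push it sinks 1.2 mm per N to a stop at 5 mm, and rises when let go. A shank pressed firmly into the V grips by friction and takes the head down instead of sliding down to the seat. Delicate: push with about 5 to 12 N; 25 N damages it
- tool_rack: grey block, 44 x 160 x 46 mm, fixed on the table, with three upright through holes of 17 mm diameter in a row along its y at -50, 0 and 50 mm. Origin at the centre of its underside
- pen: plotter pen in the rack: slim grey plastic, 10 mm thick barrel 52 mm high above a 28 mm collar. Leave it. Origin as for the blade holder
- scorer: creasing tool in the rack: low grey mushroom-shaped knob, 22 mm wide and 18 mm high above a 28 mm collar. Leave it. Origin as for the blade holder
- tape_roll: roll of paper tape lying on the cutting mat, 90 mm across, 24 mm high. Leave it. Origin at the centre of its underside
- squeegee: flat white plastic squeegee, 70 x 100 mm, 8 mm high, lying on the cutting mat. Leave it. Origin at the centre of its underside

How it is judged:
By the outcome, as a careful person would: the job done as asked, in the order asked, and still so for the second after the job is handed in, with the robot touching nothing.
It also fails if it takes over 64 s, if anything falls off the work surface, if the arm or the gripper's body presses on something with over 40 N, if the wrist force passes 120 N, or if a joint passes its speed limit or range.

ROBOT

A 7-joint arm with a two-finger parallel gripper is mounted at the origin on the work surface. World frame = base frame: x ahead of the robot, y to its left, z up, the work surface at z = 0. Lengths are in m, angles in rad, forces in N, time in s.
With the tool pointing down it reaches from about 0.4 to 0.85 m from the base axis. Payload 4.5 kg.
Tool frame: the origin (TCP) lies at the very end of the fingers, on their centre line; the grasp point (between the pads) lies 19 mm behind it; z points along the fingers, y is the direction in which the jaws open and shut (so a half turn about z gives the same grasp; the last joint's range is limited). The gripper opens to 85 mm and grips with 20 to 120 N. Pads are 22 mm wide; open, the fingers measure 114 mm over their backs; the gripper's body (76 mm by 85 mm) begins 54 mm behind the grasp point. The pads swing forward as they close: fully open they stand 13 mm farther back than shut.
Start: joints at [1.346, 0.689, -0.195, 1.565, 0.157, 0.902, -0.215], TCP at [0.16, -0.604, 0.193] pointing down, gripper open.
Joint ranges: [-3.01, 3.01], [-0.46, 2.08], [-1.47, 1.51], [0.13, 2.56], [-1, 4.14], [0.04, 2.09], [-2.66, 2.66]. Speed limits (rad/s): [2.57, 2.57, 3.14, 3.14, 3.14, 3.14, 3.14].

INTERFACE

Orientations are given as [roll, pitch, yaw] about the fixed x, y, z axes, in that order (R = Rz(yaw) Ry(pitch) Rx(roll)).
In Python, from workcell import monitor, imaging, ticket gives the robot as it stands.
- The arm moves only by the shell command python3 -m handwheel 'ROWS'. ROWS is JSON, a list that holds one entry, the list of rows, each a list of 7 numbers: the turn, a rotation vector about the tool's x, y, z in units of pi rad (1.0 is pi rad), then the shift along the tool's x, y, z in units of 0.75 m (1.0 is 0.75 m), then the finger opening in mm, from 0 to 85.4. A call has 1 to 20 rows; each row is the pose to reach, as a shift and turn from the pose commanded when the call began, along the tool's axes at that moment, turning the shorter way round; what a row does not reach only later rows make up. A row lasts 1/10 s, in which the tool goes at most 50 mm and 8.59 degrees, less where a joint would pass 70% of its speed; a pose out of reach is approached as far as the arm can. A call with a number of a shift or a turn outside -1 to 1 is refused whole. A call with a gripper value outside its range is refused whole. The fingers move at their own pace and stop on an object; the grip force is fixed at half the most. Time passes only in rows, so rows that repeat a pose let the fingers close. It gives the time, the measured TCP pose, the force and the opening at its end, in the units of the state.
- monitor.sense(): the state, without advancing time (a new reading comes with each control period).
- imaging.camera(name): name is "scene" or "top"; returns a dict with "pixels" (384x512x3 uint8, red, green, blue), "K" (3x3 intrinsics, pixels), "pose" (4x4, takes a point from camera to world coordinates). Camera axes: x right, y down, z forward; pixel columns grow to the right and rows downward; lengths in m; the calibration is good to about 2 mm. A picture is of the moment at which its call begins. There is no depth.
- ticket.hand_in(): hands the job in, once; it reports no verdict.
The state is a dict: "clock": time; "qpos": joint angles; "joint_vel": joint speeds; "joint_efforts": joint torques, N m; "position": TCP position; "orientation": TCP orientation; "force": force on the tool from outside, world axes, zero at the start; "ft_torque": the same for the moment, N m; "grip_width": finger opening in m.
Only numpy, scipy, OpenCV 4.12 (cv2) and the standard library are available. Lean on these libraries where they do the work, as an engineer would, in place of code of your own. Each camera call takes 0.05 s, during which the arm holds its last target. There are 200 camera calls.

## Working session

There is one attempt and no reset: what is moved stays moved. The work goes in short steps, Python scripts to look and compute and a shell command to move; the robot and the scene stay as the last step left them, time stands still between calls to the robot, and variables do not carry over. Pictures are saved under pics/ and viewed, about 8 in all and at most 12, crops included, and the job is handed in when it is done.

```bash
mkdir -p pics; ls
python3 - <<'E'
from workcell import monitor, imaging
import cv2, json, numpy as np
print(monitor.sense())
for n in("scene","top"):
    c=imaging.camera(n); cv2.imwrite(f"pics/{n}0.png",cv2.resize(c["pixels"][:,:,::-1],None,fx=1.5,fy=1.5,interpolation=cv2.INTER_CUBIC)); cv2.imwrite(f"pics/{n}0raw.png",c["pixels"][:,:,::-1])
    json.dump({"K":np.array(c["K"]).tolist(),"pose":np.array(c["pose"]).tolist()},open(n+".json","w"))
    print(c["K"],c["pose"])
E
```

```text
pics
{'clock': 0.0, 'qpos': array([ 1.34582863,  0.69003708, -0.1945488 ,  1.56636687,  0.15730443,
        0.90246552, -0.21511934]), 'joint_vel': array([ 4.14925350e-04, -2.34426751e-03, -1.77147503e-03, -1.10179173e-03,
        2.21647700e-04, -1.88431405e-05, -3.12988492e-03]), 'joint_efforts': array([-2.24691910e-03, -5.39603627e+01, -1.26639482e+00, -1.58544552e+01,
        9.33336880e-03,  9.46710905e-03,  4.02811975e-05]), 'position': array([ 0.15971057, -0.60349603,  0.19204577]), 'orientation': array([-3.13971355e+00,  1.08910387e-04,  2.58865293e-01]), 'force': array([-0.03487585, -0.45691291, -0.37665696]), 'ft_torque': array([ 0.07380618, -0.02374943, -0.00857609]), 'grip_width': 0.08510840553701943}
[[366.5624314    0.         259.00494717]
 [  0.         366.5624314  191.23013324]
 [  0.           0.           1.        ]] [[-0.05526447  0.84064861 -0.53875388  1.08454678]
 [ 0.99838032  0.05382672 -0.01842325  0.00652486]
 [ 0.01351187 -0.53889943 -0.84226174  0.90165653]
 [ 0.          0.          0.          1.        ]]
[[363.1693646    0.         254.58356048]
 [  0.         363.1693646  189.63862897]
 [  0.           0.           1.        ]] [[ 0.05056932 -0.97584857  0.21251428  0.37390415]
 [-0.99870579 -0.05056729  0.00544837 -0.01981663]
 [ 0.00542948 -0.21251476 -0.97714277  1.03485499]
 [ 0.          0.          0.          1.        ]]
```

View pics/scene0.png

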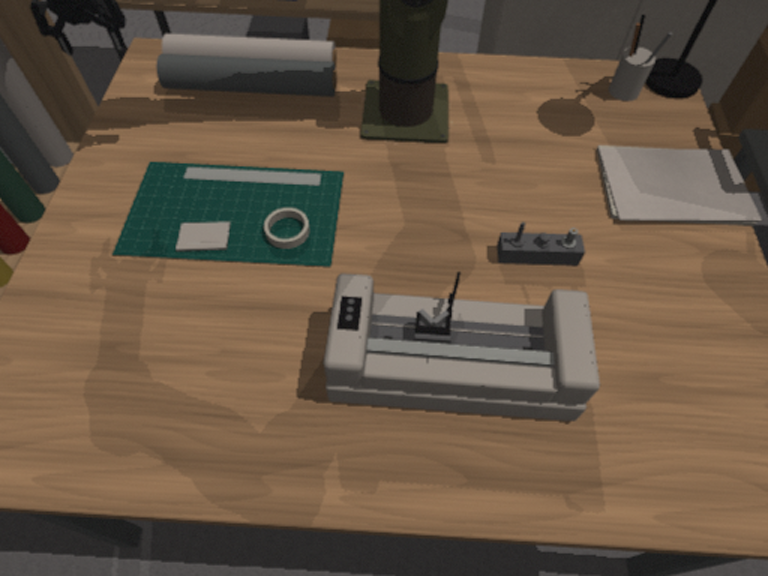

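View pics/top0.png

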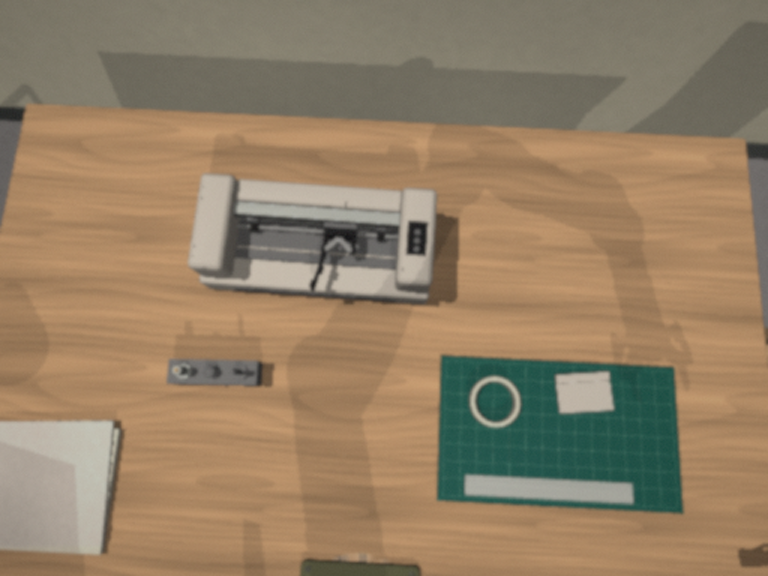

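Run:
```python
import cv2,numpy as np
t=cv2.imread("pics/top0raw.png");s=cv2.imread("pics/scene0raw.png")
def cr(im,x,y,w,h,f):
    c=im[y:y+h,x:x+w]; c=cv2.resize(c,None,fx=f,fy=f,interpolation=cv2.INTER_CUBIC); return cv2.convertScaleAbs(c,alpha=1.5)
# each 400x300 -> f=5: 80x60
a=cr(t,105,225,80,60,5); b=cr(t,190,140,80,60,5); c=cr(s,325,135,80,60,5); d=cr(s,260,175,80,60,5)
m=np.vstack([np.hstack([a,b]),np.hstack([c,d])])
for i in range(0,800,50): cv2.line(m,(i,0),(i,6),(0,255,0)); cv2.line(m,(i,300),(i,306),(0,255,0))
for i in range(0,600,50): cv2.line(m,(0,i),(6,i),(0,255,0)); cv2.line(m,(400,i),(406,i),(0,255,0))
cv2.imwrite("pics/m1.png",m)
```

```text
(no output)
```

View pics/m1.png

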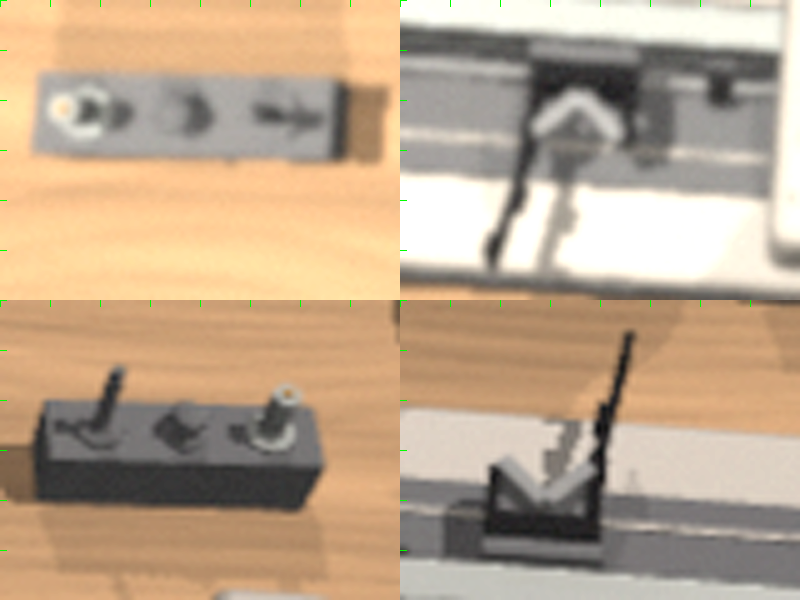

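```bash
cat > h.py <<'E'
import json,numpy as np
C={n:json.load(open(f"{n}.json")) for n in("scene","top")}
for c in C.values(): c["K"]=np.array(c["K"]);c["pose"]=np.array(c["pose"])
def ray(n,u,v):
    c=C[n];d=c["pose"][:3,:3]@np.linalg.solve(c["K"],[u,v,1.]);return c["pose"][:3,3],d/np.linalg.norm(d)
def atz(n,u,v,z):
    o,d=ray(n,u,v);return (o+d*(z-o[2])/d[2]).round(4)
def tri(p,q):
    o1,d1=ray("scene",*p);o2,d2=ray("top",*q)
    A=np.stack([d1,-d2],1);t=np.linalg.lstsq(A,o2-o1,rcond=None)[0]
    a,b=o1+t[0]*d1,o2+t[1]*d2;return ((a+b)/2).round(4),round(np.linalg.norm(a-b),4)
def proj(n,p):
    c=C[n];q=np.linalg.inv(c["pose"])@np.r_[p,1];r=c["K"]@q[:3];return r[:2]/r[2]
E
python3 - <<'E'
from h import *
B=lambda x,y:(190+(x-400)/5-.0,140+y/5); A=lambda x,y:(105+x/5,225+y/5)
S1=lambda x,y:(325+x/5,135+(y-300)/5); S2=lambda x,y:(260+(x-400)/5,175+(y-300)/5)
print("head",tri(S1(287,393),A(65,107)), atz("scene",*S1(287,393),.084),atz("top",*A(65,107),.084))
print("collar",atz("scene",*S1(273,437),.05),atz("top",*A(82,112),.05))
for p in((40,73),(333,82),(338,160),(35,155)): print("rackT",atz("top",*A(*p),.046))
for p in((45,402),(312,410),(322,465),(38,460)): print("rackS",atz("scene",*S1(*p),.046))
print("Vapex",atz("top",*B(580,108),.125),atz("scene",*S2(545,497),.125))
print("Vtips top",atz("top",*B(537,132),.125),atz("top",*B(622,132),.125))
print("Vtips sc",atz("scene",*S2(503,460),.125),atz("scene",*S2(597,467),.125))
print("mark",tri((429/1.5,358/1.5),(346/1.5,205/1.5)))
print("tab",tri(S2(630,333),B(491,255)), "z139",atz("top",*B(491,240),.139),atz("scene",*S2(630,333),.139))
for p in((203,175),(238,178),(190,268),(226,270),(402,190),(436,192),(430,288),(398,282)): print("housT",p,atz("top",p[0]/1.5,p[1]/1.5,.142))
for p in((342,276),(373,277),(329,367),(363,370),(553,292),(588,293),(594,378),(562,382)): print("housS",p,atz("scene",p[0]/1.5,p[1]/1.5,.142))
E
```

```text
head (array([0.4124, 0.3315, 0.0844]), np.float64(0.0019)) [0.4119 0.3327 0.084 ] [0.4124 0.3306 0.084 ]
collar [0.4175 0.3339 0.05  ] [0.4116 0.3338 0.05  ]
rackT [0.4313 0.3605 0.046 ]
rackT [0.4346 0.2022 0.046 ]
rackT [0.3934 0.1954 0.046 ]
rackT [0.3878 0.3573 0.046 ]
rackS [0.397  0.2029 0.046 ]
rackS [0.3926 0.3611 0.046 ]
rackS [0.433  0.3616 0.046 ]
rackS [0.4402 0.1965 0.046 ]
Vapex [0.6426 0.0634 0.125 ] [0.6496 0.0657 0.125 ]
Vtips top [0.6285 0.0849 0.125 ] [0.6308 0.0408 0.125 ]
Vtips sc [0.6302 0.0449 0.125 ] [0.6312 0.0909 0.125 ]
mark (array([0.7131, 0.0578, 0.1217]), np.float64(0.0036))
tab (array([0.5596, 0.1043, 0.1374]), np.float64(0.0045)) z139 [0.5669 0.1024 0.139 ] [0.5604 0.1063 0.139 ]
housT (203, 175) [0.7477 0.3078 0.142 ]
housT (238, 178) [0.7454 0.2461 0.142 ]
housT (190, 268) [0.5797 0.3095 0.142 ]
housT (226, 270) [0.5794 0.2486 0.142 ]
housT (402, 190) [ 0.7382 -0.0414  0.142 ]
housT (436, 192) [ 0.7376 -0.1007  0.142 ]
housT (430, 288) [ 0.5662 -0.0957  0.142 ]
housT (398, 282) [ 0.5737 -0.0417  0.142 ]
housS (342, 276) [ 0.5822 -0.0883  0.142 ]
housS (373, 277) [ 0.5809 -0.0368  0.142 ]
housS (329, 367) [ 0.7467 -0.0912  0.142 ]
housS (363, 370) [ 0.7484 -0.04    0.142 ]
housS (553, 292) [0.5914 0.2594 0.142 ]
housS (588, 293) [0.5897 0.3167 0.142 ]
housS (594, 378) [0.7402 0.3047 0.142 ]
housS (562, 382) [0.7495 0.2561 0.142 ]
```

```bash
cat >> h.py <<'E'
from scipy.spatial.transform import Rotation as Ro
def rows(targets,pose=None):
    """targets: x,y,z,yaw(pointing down) -> row numbers from current pose"""
    from workcell import monitor
    s=monitor.sense();p=s["position"];R=Ro.from_euler("xyz",s["orientation"])
    print(round(s["clock"],2),p.round(4),s["orientation"].round(4),s["force"].round(1),round(s["grip_width"],4),s["qpos"].round(2))
    for x,y,z,yaw in targets:
        T=Ro.from_euler("xyz",[np.pi,0,yaw])
        print((x,y,z),((R.inv()*T).as_rotvec()/np.pi).round(4).tolist(),(R.inv().apply(np.array([x,y,z])-p)/.75).round(4).tolist())
E
python3 -c "
from h import *
h=np.pi/2
rows([(.35,-.5,.28,h),(.5,-.35,.3,h),(.56,-.1,.3,h),(.55,.1,.3,h),(.46,.26,.26,h),(.412,.333,.2,h)])"
```

```text
0.1 [ 0.1597 -0.6036  0.1921] [-3.1399e+00  1.0000e-04  2.5890e-01] [-0.2  0.6 -0.4] 0.0859 [ 1.35  0.69 -0.19  1.57  0.16  0.9  -0.22]
(0.35, -0.5, 0.28) [-0.0005, -0.0003, -0.4176] [0.2806, -0.0687, -0.1171]
(0.5, -0.35, 0.3) [-0.0005, -0.0003, -0.4176] [0.5251, -0.2109, -0.1435]
(0.56, -0.1, 0.3) [-0.0005, -0.0003, -0.4176] [0.6877, -0.5127, -0.143]
(0.55, 0.1, 0.3) [-0.0005, -0.0003, -0.4176] [0.7431, -0.7739, -0.1426]
(0.46, 0.26, 0.26) [-0.0005, -0.0003, -0.4176] [0.6817, -1.0107, -0.0888]
(0.412, 0.333, 0.2) [-0.0005, -0.0003, -0.4176] [0.6448, -1.1211, -0.0087]
```

```bash
python3 -m handwheel '[[[0,0,-0.15,0.12,-0.03,-0.08,85],[0,0,-0.4176,0.2806,-0.0687,-0.1171,85],[0,0,-0.4176,0.2806,-0.0687,-0.1171,85],[0,0,-0.4176,0.2806,-0.0687,-0.1171,85],[0,0,-0.4176,0.5251,-0.2109,-0.1435,85],[0,0,-0.4176,0.5251,-0.2109,-0.1435,85],[0,0,-0.4176,0.5251,-0.2109,-0.1435,85],[0,0,-0.4176,0.5251,-0.2109,-0.1435,85],[0,0,-0.4176,0.6877,-0.5127,-0.143,85],[0,0,-0.4176,0.6877,-0.5127,-0.143,85],[0,0,-0.4176,0.6877,-0.5127,-0.143,85],[0,0,-0.4176,0.6877,-0.5127,-0.143,85],[0,0,-0.4176,0.6877,-0.5127,-0.143,85],[0,0,-0.4176,0.6877,-0.5127,-0.143,85],[0,0,-0.4176,0.7431,-0.7739,-0.1426,85],[0,0,-0.4176,0.7431,-0.7739,-0.1426,85],[0,0,-0.4176,0.7431,-0.7739,-0.1426,85],[0,0,-0.4176,0.7431,-0.7739,-0.1426,85],[0,0,-0.4176,0.7431,-0.7739,-0.1426,85]]]'; python3 -c "
from h import *
h=np.pi/2
rows([(.46,.26,.26,h),(.412,.333,.2,h)])"
```

```text
clock: 2.0
position: [0.5481, 0.11, 0.3003]
orientation: [-3.141, -0.007, 1.585]
force: [-0.3, -0.3, 0.8]
grip_width: 0.0852
2.0 [0.5481 0.11   0.3003] [-3.1413 -0.0068  1.585 ] [-0.3 -0.3  0.8] 0.0852 [ 0.08  0.53 -0.6   1.6   0.32  1.11 -0.58]
(0.46, 0.26, 0.26) [-0.0001, -0.0022, 0.0045] [0.2013, -0.1145, 0.0552]
(0.412, 0.333, 0.2) [-0.0001, -0.0022, 0.0045] [0.299, -0.1771, 0.1359]
```

```bash
python3 -m handwheel '[[[0,0,0,0.2013,-0.1145,0.0552,85],[0,0,0,0.2013,-0.1145,0.0552,85],[0,0,0,0.2013,-0.1145,0.0552,85],[0,0,0,0.2013,-0.1145,0.0552,85],[0,0,0,0.299,-0.1771,0.1359,85],[0,0,0,0.299,-0.1771,0.1359,85],[0,0,0,0.299,-0.1771,0.1359,85],[0,0,0,0.299,-0.1771,0.1359,85],[0,0,0,0.299,-0.1771,0.1359,85],[0,0,0,0.299,-0.1771,0.1359,85]]]'
python3 - <<'E'
from h import *
from workcell import imaging
import cv2
h=np.pi/2
rows([(.412,.3325,.12,h),(.412,.3325,.055,h)])
t=imaging.camera("top")["pixels"][:,:,::-1];s=imaging.camera("scene")["pixels"][:,:,::-1]
m=np.hstack([cv2.resize(t[200:300,90:190],None,fx=4,fy=4,interpolation=2),cv2.resize(s[95:195,320:420],None,fx=4,fy=4,interpolation=2)])
cv2.imwrite("pics/m2.png",cv2.convertScaleAbs(m,alpha=1.4))
for n in("top","scene"): print(n,[proj(n,p).round(1).tolist() for p in((.412,.3325,.2),(.412,.3325,.084))])
E
```

```text
clock: 3.0
position: [0.4191, 0.3224, 0.1985]
orientation: [3.14, 0.0, 1.568]
force: [-0.1, 0.1, -0.3]
grip_width: 0.085
3.0 [0.4191 0.3224 0.1985] [3.1400e+00 3.0000e-04 1.5675e+00] [-0.1  0.1 -0.3] 0.085 [-0.41  0.6  -0.54  1.84  0.41  0.82 -1.16]
(0.412, 0.3325, 0.12) [0.0005, 0.0001, -0.001] [0.0135, -0.0096, 0.1046]
(0.412, 0.3325, 0.055) [0.0005, 0.0001, -0.001] [0.0135, -0.0098, 0.1913]
top [[98.7, 243.5], [117.3, 246.5]]
scene [[395.7, 125.6], [382.3, 153.6]]
```

View pics/m2.png

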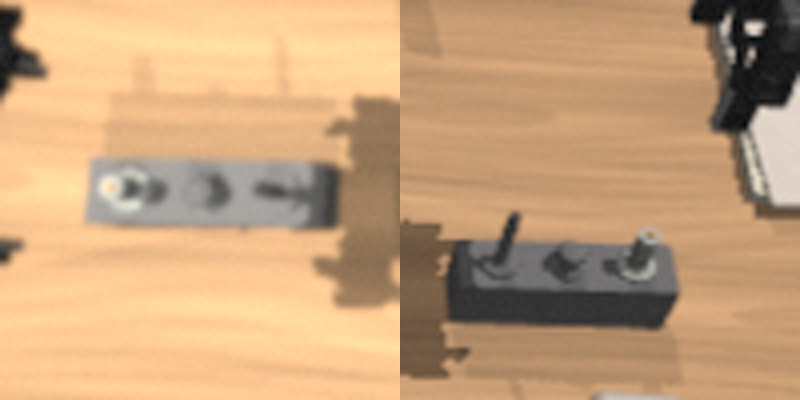

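```bash
python3 -m handwheel '[[[0,0,0,0.0135,-0.0096,0.08,85],[0,0,0,0.0135,-0.0096,0.1,85],[0,0,0,0.0135,-0.0096,0.13,85],[0,0,0,0.0135,-0.0096,0.13,85],[0,0,0,0.0135,-0.0096,0.13,85],[0,0,0,0.0135,-0.0096,0.13,85]]]'
python3 - <<'E'
from h import *
from workcell import imaging
import cv2
h=np.pi/2
t=imaging.camera("top")["pixels"][:,:,::-1];s=imaging.camera("scene")["pixels"][:,:,::-1]
rows([(.412,.3325,.055,h)])
m=np.hstack([cv2.resize(t[205:285,85:165],None,fx=5,fy=5,interpolation=2),cv2.resize(s[110:190,335:415],None,fx=5,fy=5,interpolation=2)])
cv2.imwrite("pics/m3.png",cv2.convertScaleAbs(m,alpha=1.4))
E
```

```text
clock: 3.7
position: [0.4113, 0.3345, 0.1018]
orientation: [3.14, -0.002, 1.57]
force: [-0.1, -0.5, 0.3]
grip_width: 0.0851
3.8 [0.4111 0.3345 0.1018] [ 3.1395e+00 -1.8000e-03  1.5700e+00] [-0.   0.   0.4] 0.0847 [-0.5   0.73 -0.44  1.93  0.53  0.59 -1.3 ]
(0.412, 0.3325, 0.055) [0.0007, -0.0006, -0.0002] [-0.0027, 0.001, 0.0623]
```

View pics/m3.png

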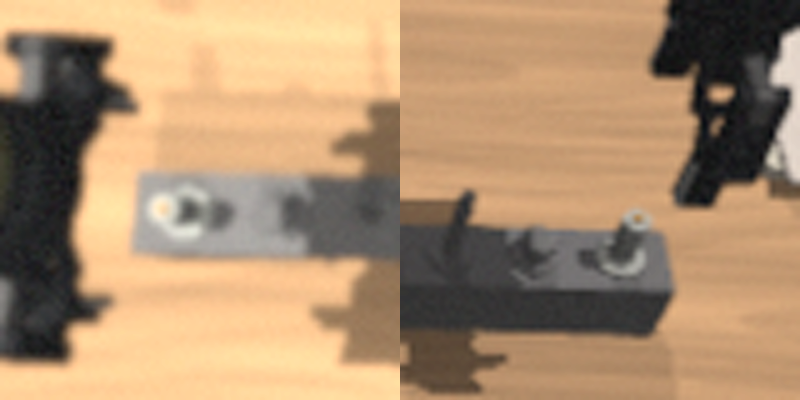

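```bash
python3 -c "
from h import *
for u,v in((109,225),(104.5,266)): print(atz('top',u,v,.115))
for u,v in((335+270/5,110+65/5),(335+295/5,110+195/5)): print(atz('scene',u,v,.115))
print(atz('scene',335+236/5,110+218/5,.084),atz('top',85+160/5,205+208/5,.084))
"
```

```text
[0.4633 0.3489 0.115 ]
[0.3617 0.3463 0.115 ]
[0.3217 0.354  0.115 ]
[0.4189 0.3546 0.115 ]
[0.4119 0.3322 0.084 ] [0.4117 0.3332 0.084 ]
```

```bash
python3 -m handwheel '[[[0,0,0,-0.0027,0.001,0.035,85],[0,0,0,-0.0027,0.001,0.062,85],[0,0,0,-0.0027,0.001,0.062,85],[0,0,0,-0.0027,0.001,0.062,85]]]'
python3 - <<'E'
from h import *
from workcell import imaging
import cv2
h=np.pi/2
t=imaging.camera("top")["pixels"][:,:,::-1];s=imaging.camera("scene")["pixels"][:,:,::-1]
rows([(.412,.3325,.055,h)])
m=np.hstack([cv2.resize(t[215:275,90:150],None,fx=6.6667,fy=6.6667,interpolation=2),cv2.resize(s[125:185,345:405],None,fx=6.6667,fy=6.6667,interpolation=2)])
cv2.imwrite("pics/m4.png",cv2.convertScaleAbs(m,alpha=2.2,beta=10))
E
```

```text
clock: 4.2
position: [0.4112, 0.3323, 0.0546]
orientation: [3.141, -0.0, 1.571]
force: [-1.0, 0.4, 0.3]
grip_width: 0.0848
4.3 [0.4116 0.3328 0.0552] [ 3.1400e+00 -1.8000e-03  1.5707e+00] [-0.8  0.1 -0.5] 0.0852 [-0.54  0.8  -0.37  1.96  0.6   0.48 -1.35]
(0.412, 0.3325, 0.055) [0.0005, -0.0006, -0.0] [-0.0003, 0.0006, 0.0002]
```

View pics/m4.png

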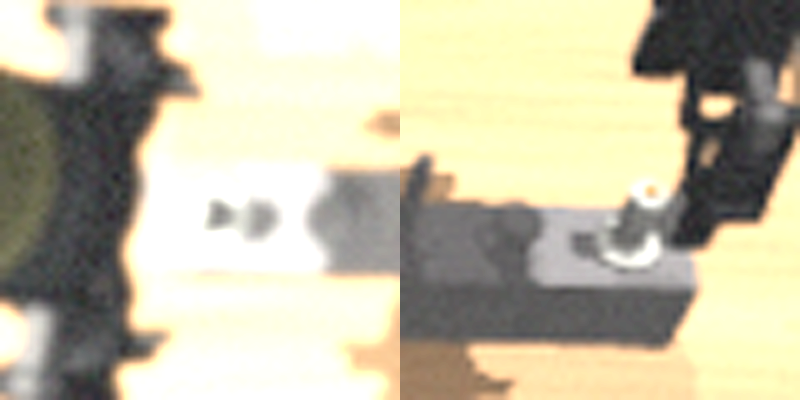

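```bash
python3 -c "
from h import *
for z in(.055,.068):
  for x in (.454,.37): print(z,x,[[((proj(n,(x,y,z))-o)*6.6667+[a,0]).round(0).tolist() for n,o,a in(('top',[90,215],0),('scene',[345,125],400))] for y in(.3218,.3438)])
"
```

```text
0.055 0.454 [[[248.0, 111.0], [616.0, 309.0]], [[194.0, 108.0], [668.0, 312.0]]]
0.055 0.37 [[[221.0, 323.0], [594.0, 156.0]], [[166.0, 320.0], [643.0, 159.0]]]
0.068 0.454 [[[237.0, 107.0], [625.0, 291.0]], [[182.0, 105.0], [677.0, 294.0]]]
0.068 0.37 [[[210.0, 322.0], [602.0, 138.0]], [[154.0, 320.0], [652.0, 140.0]]]
```

```bash
python3 -m handwheel '[[[0,0,0,0,0,0,40],[0,0,0,0,0,0,40],[0,0,0,0,0,0,22],[0,0,0,0,0,0,22],[0,0,0,0,0,0,22],[0,0,0,0,0,0,22],[0,0,0,0,0,0,22]]]'
python3 - <<'E'
from h import *
from workcell import imaging
import cv2
t=imaging.camera("top")["pixels"][:,:,::-1];s=imaging.camera("scene")["pixels"][:,:,::-1]
rows([])
m=np.hstack([cv2.resize(t[215:275,90:150],None,fx=6.6667,fy=6.6667,interpolation=2),cv2.resize(s[125:185,345:405],None,fx=6.6667,fy=6.6667,interpolation=2)])
cv2.imwrite("pics/m5.png",cv2.convertScaleAbs(m,alpha=1.5,beta=20))
E
```

```text
clock: 5.0
position: [0.4109, 0.3318, 0.0538]
orientation: [-3.142, 0.0, 1.571]
force: [0.4, 0.5, -0.1]
grip_width: 0.0224
5.1 [0.4109 0.3319 0.0538] [-3.1415e+00  1.0000e-04  1.5708e+00] [ 0.2 -0.5  0.1] 0.0219 [-0.54  0.8  -0.37  1.96  0.6   0.48 -1.35]
```

View pics/m5.png

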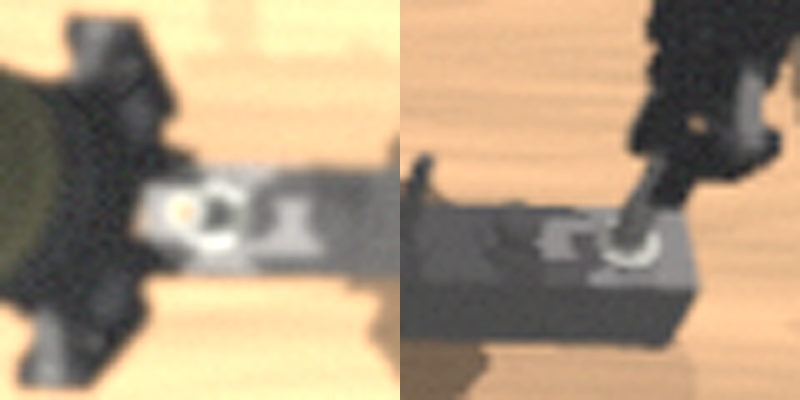

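```bash
python3 -m handwheel '[[[0,0,0,0,0,0,12],[0,0,0,0,0,0,8],[0,0,0,0,0,0,8],[0,0,0,0,0,0,8]]]'; python3 -c "
from h import *
rows([])"
```

```text
clock: 5.5
position: [0.4109, 0.3319, 0.0539]
orientation: [3.142, 0.0, 1.571]
force: [-0.5, 0.1, 0.0]
grip_width: 0.0081
5.5 [0.4109 0.3319 0.0539] [3.1416e+00 1.0000e-04 1.5708e+00] [-0.5  0.1  0. ] 0.0081 [-0.54  0.8  -0.37  1.96  0.6   0.48 -1.35]
```

Run:
```python
from h import *
from workcell import imaging
import cv2
t=imaging.camera("top")["pixels"][:,:,::-1];s=imaging.camera("scene")["pixels"][:,:,::-1]
m=np.hstack([cv2.resize(t[220:265,95:140],None,fx=8.8889,fy=8.8889,interpolation=2),cv2.resize(s[130:175,355:400],None,fx=8.8889,fy=8.8889,interpolation=2)])
m=(255*(m/255.)**.5).astype(np.uint8)
cv2.imwrite("pics/m6.png",m)
```

```text
(no output)
```

View pics/m6.png

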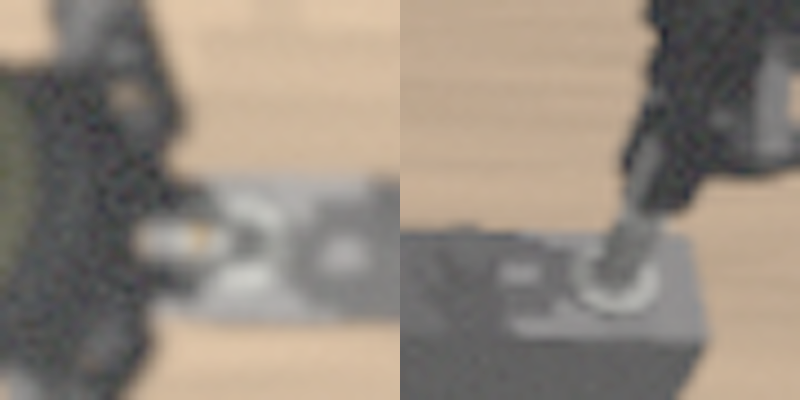

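```bash
python3 -m handwheel '[[[0,0,0,0,0,0.001,8],[0,0,0,0,0,0.002,8],[0,0,0,0,0,0.003,8],[0,0,0,0,0,0.003,8]]]'; python3 -c "
from h import *
rows([])"
```

```text
clock: 6.0
position: [0.4108, 0.3318, 0.0515]
orientation: [-3.141, 0.0, 1.571]
force: [0.5, -0.3, 0.7]
grip_width: 0.0082
6.0 [0.4108 0.3318 0.0515] [-3.1414e+00  3.0000e-04  1.5708e+00] [ 0.5 -0.3  0.7] 0.0082 [-0.55  0.81 -0.37  1.97  0.6   0.48 -1.35]
```

```bash
python3 -m handwheel '[[[0,0,0,0,0,0.001,8],[0,0,0,0,0,0.002,8],[0,0,0,0,0,0.003,8],[0,0,0,0,0,0.003,8]]]'; python3 -m handwheel '[[[0,0,0,0,0,0.001,8],[0,0,0,0,0,0.002,8],[0,0,0,0,0,0.002,8]]]'
```

```text
clock: 6.4
position: [0.4108, 0.3318, 0.0492]
orientation: [-3.141, 0.0, 1.571]
force: [0.5, 1.1, 0.6]
grip_width: 0.0082
clock: 6.7
position: [0.4108, 0.3318, 0.0478]
orientation: [-3.141, 0.0, 1.571]
force: [0.5, 0.8, -0.3]
grip_width: 0.0078
```

```bash
for i in 1 2 3 4; do :; done; python3 -m handwheel '[[[0,0,0,0,0,0.001,8],[0,0,0,0,0,0.002,8],[0,0,0,0,0,0.002,8]]]'; python3 -m handwheel '[[[0,0,0,0,0,0.001,8],[0,0,0,0,0,0.002,8],[0,0,0,0,0,0.002,8]]]'
```

```text
clock: 7.0
position: [0.4109, 0.3318, 0.0463]
orientation: [-3.142, 0.0, 1.571]
force: [0.2, 0.4, -0.6]
grip_width: 0.0078
clock: 7.3
position: [0.4111, 0.332, 0.0459]
orientation: [3.14, -0.0, 1.571]
force: [-1.2, -1.4, 9.2]
grip_width: 0.0077
```

```bash
python3 -m handwheel '[[[0,0,0,0,0,-0.006,8],[0,0,0,0,0,-0.006,85],[0,0,0,0,0,-0.006,85],[0,0,0,0,0,-0.006,85],[0,0,0,0,0,-0.006,85],[0,0,0,0,0,-0.006,85],[0,0,0,0,0,-0.006,85],[0,0,0,0,0,0.015,85],[0,0,0,0,0,0.03,85],[0,0,0,0,0,0.03,60],[0,0,0,0,0,0.03,60],[0,0,0,0,0,0.03,60],[0,0,0,0,0,0.03,60]]]'
python3 - <<'E'
from h import *
from workcell import imaging
import cv2
rows([])
t=imaging.camera("top")["pixels"][:,:,::-1];s=imaging.camera("scene")["pixels"][:,:,::-1]
m=np.hstack([cv2.resize(t[215:275,90:150],None,fx=6.6667,fy=6.6667,interpolation=2),cv2.resize(s[125:185,345:405],None,fx=6.6667,fy=6.6667,interpolation=2)])
m=(255*(m/255.)**.6).astype(np.uint8)
cv2.imwrite("pics/m7.png",m)
for z in(.03,.068):
  for x in (.441,.381): print(z,x,[[((proj(n,(x,y,z))-o)*6.6667+[a,0]).round(0).tolist() for n,o,a in(('top',[90,215],0),('scene',[345,125],400))] for y in(.3208,.3428)])
E
```

```text
clock: 8.6
position: [0.4112, 0.3321, 0.0228]
orientation: [3.141, -0.001, 1.571]
force: [0.6, 0.0, -0.7]
grip_width: 0.0599
8.6 [0.4112 0.3321 0.0228] [ 3.1410e+00 -6.0000e-04  1.5707e+00] [ 0.6  0.  -0.7] 0.0599 [-0.57  0.85 -0.32  1.98  0.64  0.41 -1.39]
0.03 0.441 [[[267.0, 148.0], [594.0, 318.0]], [[214.0, 146.0], [644.0, 321.0]]]
0.03 0.381 [[[249.0, 296.0], [579.0, 210.0]], [[195.0, 294.0], [628.0, 213.0]]]
0.068 0.441 [[[235.0, 140.0], [619.0, 266.0]], [[180.0, 137.0], [671.0, 269.0]]]
0.068 0.381 [[[216.0, 294.0], [602.0, 157.0]], [[160.0, 291.0], [653.0, 159.0]]]
```

View pics/m7.png

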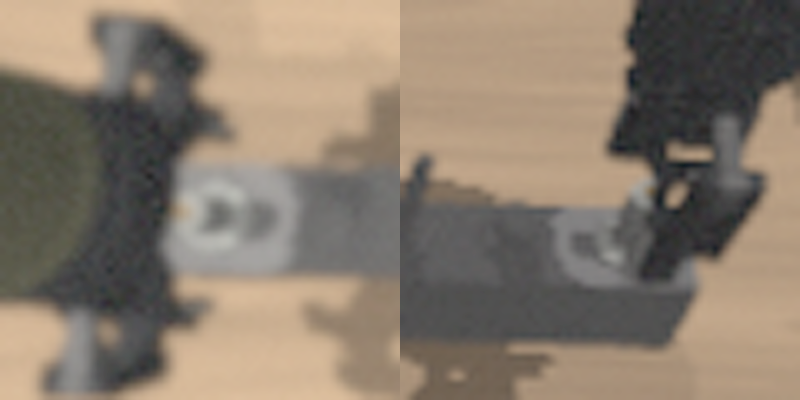

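```bash
python3 -m handwheel '[[[0,0,0,-0.004,0,0.003,60],[0,0,0,-0.004,0,0.003,30],[0,0,0,-0.004,0,0.003,30],[0,0,0,-0.004,0,0.003,20],[0,0,0,-0.004,0,0.003,18],[0,0,0,-0.004,0,0.003,12],[0,0,0,-0.004,0,0.003,12],[0,0,0,-0.004,0,0.003,8],[0,0,0,-0.004,0,0.003,8],[0,0,0,-0.004,0,0.003,8]]]'
```

```text
clock: 9.7
position: [0.4113, 0.329, 0.0203]
orientation: [3.141, -0.0, 1.571]
force: [2.4, -0.4, 2.7]
grip_width: 0.0142
```

```bash
python3 -m handwheel '[[[0,0,0,0,0,-0.02,8],[0,0,0,0,0,-0.06,8],[0,0,0,0,0,-0.12,8],[0,0,0,0,0,-0.18,8],[0,0,0,0,0,-0.235,8],[0,0,0,0,0,-0.235,8],[0,0,0,0,0,-0.235,8],[0,0,0,0,0,-0.235,8]]]';python3 -c "
from h import *
rows([(.6,.0615,.197,np.pi/2)])"
```

```text
clock: 10.5
position: [0.41, 0.3277, 0.1949]
orientation: [-3.139, 0.003, 1.571]
force: [-0.1, -0.0, -0.1]
grip_width: 0.014
10.5 [0.41   0.3277 0.1949] [-3.1394e+00  2.6000e-03  1.5709e+00] [-0.1 -0.  -0.1] 0.014 [-0.42  0.6  -0.55  1.85  0.42  0.81 -1.19]
(0.6, 0.0615, 0.197) [-0.0007, 0.0008, 0.0] [-0.3549, 0.2533, -0.0024]
```

```bash
python3 -m handwheel '[[[0,0,0,-0.06,0.043,-0.0024,8],[0,0,0,-0.12,0.086,-0.0024,8],[0,0,0,-0.17,0.12,-0.0024,8],[0,0,0,-0.22,0.16,-0.0024,8],[0,0,0,-0.27,0.195,-0.0024,8],[0,0,0,-0.31,0.22,-0.0024,8],[0,0,0,-0.34,0.243,-0.0024,8],[0,0,0,-0.355,0.2533,-0.0024,8],[0,0,0,-0.355,0.2533,-0.0024,8],[0,0,0,-0.355,0.2533,-0.0024,8],[0,0,0,-0.355,0.2533,-0.0024,8]]]'
python3 - <<'E'
from h import *
from workcell import imaging
import cv2
rows([(.6235,.0615,.120,np.pi/2)])
t=imaging.camera("top")["pixels"][:,:,::-1];s=imaging.camera("scene")["pixels"][:,:,::-1]
tt=proj("top",(.615,.065,.16)).astype(int);ss=proj("scene",(.615,.065,.17)).astype(int)
print(tt,ss)
f=lambda im,c:cv2.resize(im[c[1]-30:c[1]+30,c[0]-25:c[0]+25],None,fx=8,fy=8,interpolation=2)
m=np.hstack([f(t,tt),f(s,ss)]);m=(255*(m/255.)**.6).astype(np.uint8)
cv2.imwrite("pics/m8.png",m)
E
```

```text
clock: 11.6
position: [0.5996, 0.0653, 0.1981]
orientation: [-3.14, -0.001, 1.575]
force: [-0.0, 1.0, 0.4]
grip_width: 0.0139
11.6 [0.5996 0.0653 0.1981] [-3.1404e+00 -1.2000e-03  1.5746e+00] [-0.   1.   0.4] 0.0139 [ 0.14  0.7  -0.58  1.62  0.44  0.96 -0.59]
(0.6235, 0.0615, 0.12) [-0.0004, -0.0004, 0.0012] [-0.0053, 0.032, 0.1041]
[223 168] [290 192]
```

View pics/m8.png

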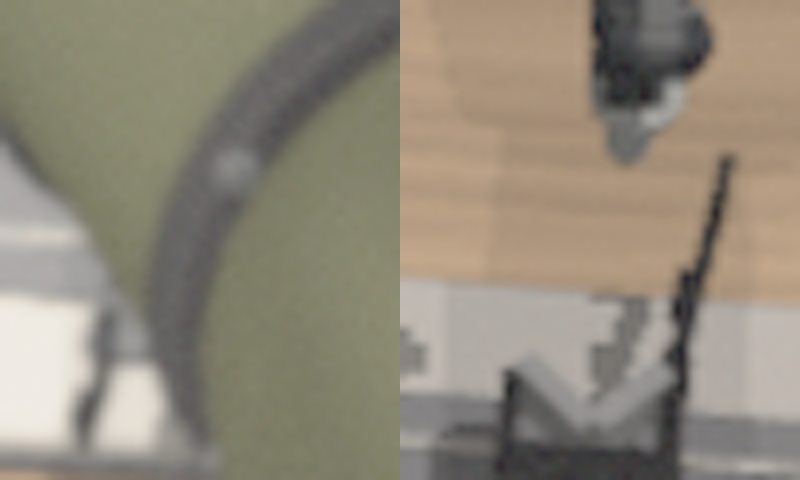

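```bash
python3 -c "
from h import *
f=lambda p:((proj('scene',p)-[265,162])*8+[400,0]).round(0)
for dy in(0,.0035): print(dy,'collar',f((.6001,.0653+dy,.2238)),f((.6001,.0653+dy+.014,.2238)),f((.6001,.0653+dy-.014,.2238)),f((.6141,.0653+dy,.2238)),'nose',f((.6001,.0653+dy,.1898)),f((.6001,.0653+dy,.20)))
for y in (.06,.065,.07): print(y,f((.646,y,.125)),f((.63,y-.021,.125)),f((.63,y+.021,.125)))
"
```

```text
0 collar [621.  97.] [671. 100.] [572.  94.] [621. 138.] nose [611. 164.] [614. 144.]
0.0035 collar [634.  98.] [683. 100.] [584.  95.] [633. 138.] nose [623. 165.] [626. 145.]
0.06 [573. 408.] [506. 358.] [643. 366.]
0.065 [590. 409.] [522. 359.] [659. 367.]
0.07 [606. 410.] [538. 360.] [675. 368.]
```

```bash
python3 -m handwheel '[[[0,0,0.0012,-0.0037,0.0292,0,8],[0,0,0.0012,-0.0037,0.0292,0,8],[0,0,0.0012,-0.0037,0.0292,0.04,8],[0,0,0.0012,-0.0037,0.0292,0.06,8],[0,0,0.0012,-0.0037,0.0292,0.06,8],[0,0,0.0012,-0.0037,0.0292,0.06,8]]]'
python3 -c "
from h import *
rows([(.6215,.0625,.104,np.pi/2)])"
```

```text
clock: 12.3
position: [0.6226, 0.0607, 0.1537]
orientation: [3.141, -0.0, 1.568]
force: [0.1, 1.0, -0.0]
grip_width: 0.014
12.3 [0.6226 0.0607 0.1537] [ 3.1415e+00 -4.0000e-04  1.5680e+00] [ 0.1  1.  -0. ] 0.014 [ 0.12  0.78 -0.55  1.59  0.48  0.91 -0.6 ]
(0.6215, 0.0625, 0.104) [0.0, -0.0001, -0.0009] [0.0024, -0.0015, 0.0663]
```

```bash
python3 -m handwheel '[[[0,0,-0.0009,0.0024,-0.0015,0.0,8],[0,0,-0.0009,0.0024,-0.0015,0.025,8],[0,0,-0.0009,0.0024,-0.0015,0.045,8],[0,0,-0.0009,0.0024,-0.0015,0.06,8],[0,0,-0.0009,0.0024,-0.0015,0.065,8],[0,0,-0.0009,0.0024,-0.0015,0.065,8],[0,0,-0.0009,0.0024,-0.0015,0.065,8]]]'
python3 -c "
from h import *
rows([(.6215,.0625,.0993,np.pi/2)])"
```

```text
clock: 13.0
position: [0.6221, 0.0619, 0.1049]
orientation: [3.141, -0.0, 1.57]
force: [0.9, 0.3, -0.6]
grip_width: 0.0142
13.0 [0.6221 0.0619 0.1049] [ 3.1407e+00 -3.0000e-04  1.5698e+00] [ 0.9  0.3 -0.6] 0.0142 [ 0.1   0.84 -0.51  1.63  0.53  0.81 -0.64]
(0.6215, 0.0625, 0.0993) [0.0003, -0.0001, -0.0003] [0.0008, -0.0008, 0.0075]
```

Down in small steps to feel the seat.

```bash
python3 -m handwheel '[[[0,0,0,0,0,0.0015,8],[0,0,0,0,0,0.003,8],[0,0,0,0,0,0.0045,8],[0,0,0,0,0,0.0045,8]]]'; python3 -m handwheel '[[[0,0,0,0,0,0.0012,8],[0,0,0,0,0,0.0024,8],[0,0,0,0,0,0.0024,8]]]'
```

```text
clock: 13.4
position: [0.6216, 0.0616, 0.101]
orientation: [-3.142, 0.0, 1.57]
force: [-0.8, 0.1, -1.0]
grip_width: 0.0141
clock: 13.7
position: [0.6216, 0.0616, 0.0991]
orientation: [-3.141, 0.0, 1.57]
force: [0.1, 0.6, -0.9]
grip_width: 0.014
```

```bash
python3 -m handwheel '[[[0,0,0,0,0,0.001,8],[0,0,0,0,0,0.001,8]]]'
```

```text
clock: 13.9
position: [0.6216, 0.0616, 0.0984]
orientation: [-3.141, 0.0, 1.57]
force: [-0.1, 0.6, 0.4]
grip_width: 0.0138
```

```bash
python3 -m handwheel '[[[0,0,0,0,0,0.001,8],[0,0,0,0,0,0.001,8]]]'; python3 -m handwheel '[[[0,0,0,0,0,0.001,8],[0,0,0,0,0,0.001,8]]]'
```

```text
clock: 14.1
position: [0.6216, 0.0616, 0.0977]
orientation: [-3.141, 0.0, 1.57]
force: [0.1, 0.5, -1.4]
grip_width: 0.0143
clock: 14.3
position: [0.6216, 0.0616, 0.0969]
orientation: [-3.141, 0.0, 1.57]
force: [-0.5, 0.5, -0.4]
grip_width: 0.0138
```

```bash
python3 -m handwheel '[[[0,0,0,0,0,-0.005,8],[0,0,0,0,0,-0.006,8],[0,0,0,0,0.004,-0.006,8],[0,0,0,0,0.008,-0.006,8],[0,0,0,0,0.008,-0.006,8]]]'; python3 -m handwheel '[[[0,0,0,0,0,0.001,8],[0,0,0,0,0,0.002,8],[0,0,0,0,0,0.002,8]]]'
```

```text
clock: 14.8
position: [0.6283, 0.0616, 0.1015]
orientation: [3.141, -0.0, 1.569]
force: [0.1, 0.8, -0.7]
grip_width: 0.0139
clock: 15.1
position: [0.6274, 0.0616, 0.0998]
orientation: [-3.141, 0.0, 1.57]
force: [0.1, -0.7, -0.3]
grip_width: 0.0137
```

```bash
python3 -m handwheel '[[[0,0,0,0,0,0.001,8],[0,0,0,0,0,0.001,8]]]'; python3 -m handwheel '[[[0,0,0,0,0,0.001,8],[0,0,0,0,0,0.001,8]]]'
```

```text
clock: 15.3
position: [0.6276, 0.0616, 0.0993]
orientation: [3.142, 0.0, 1.57]
force: [-0.5, -0.9, 0.2]
grip_width: 0.0138
clock: 15.5
position: [0.6277, 0.0617, 0.0988]
orientation: [3.141, 0.0, 1.57]
force: [-1.0, -0.2, 3.8]
grip_width: 0.0135
```

```bash
python3 -m handwheel '[[[0,0,0,0,0.0013,-0.0004,8],[0,0,0,0,0.0026,-0.0004,8],[0,0,0,0,0.0026,-0.0004,8]]]'; python3 -m handwheel '[[[0,0,0,0,0.0013,0,8],[0,0,0,0,0.0013,0,8]]]'
```

```text
clock: 15.8
position: [0.6297, 0.0618, 0.0989]
orientation: [3.141, -0.0, 1.57]
force: [-1.1, -0.0, 2.3]
grip_width: 0.0135
clock: 16.0
position: [0.6307, 0.0617, 0.0989]
orientation: [3.141, -0.0, 1.57]
force: [-1.0, -0.4, 2.6]
grip_width: 0.0139
```

```bash
python3 -m handwheel '[[[0,0,0,0,0.0013,0,8],[0,0,0,0,0.0013,0,8]]]'; python3 -m handwheel '[[[0,0,0,0,0.0008,0,8],[0,0,0,0,0.0008,0,8]]]'
```

```text
clock: 16.2
position: [0.6317, 0.0617, 0.0988]
orientation: [3.141, -0.0, 1.57]
force: [-1.9, -0.6, 2.3]
grip_width: 0.0139
clock: 16.4
position: [0.6323, 0.0616, 0.0988]
orientation: [3.141, 0.0, 1.57]
force: [-1.4, -0.4, 2.8]
grip_width: 0.0141
```

```bash
python3 -m handwheel '[[[0,0,0,0,0.0008,0,8],[0,0,0,0,0.0008,0,8]]]'; python3 -m handwheel '[[[0,0,0,0,0.0008,0,8],[0,0,0,0,0.0008,0,8]]]'
```

```text
clock: 16.6
position: [0.6328, 0.0616, 0.0988]
orientation: [3.142, 0.0, 1.57]
force: [-1.0, 0.3, 2.9]
grip_width: 0.0141
clock: 16.8
position: [0.6334, 0.0616, 0.0988]
orientation: [3.142, 0.0, 1.57]
force: [-0.9, 0.3, 2.7]
grip_width: 0.014
```

```bash
python3 -m handwheel '[[[0,0,0,0,0.0008,0,8],[0,0,0,0,0.0008,0,8]]]'; python3 -m handwheel '[[[0,0,0,0,0.0008,0,8],[0,0,0,0,0.0008,0,8]]]'
```

```text
clock: 17.0
position: [0.6341, 0.0616, 0.0988]
orientation: [3.141, 0.0, 1.57]
force: [-0.9, -0.2, 2.7]
grip_width: 0.0138
clock: 17.2
position: [0.6346, 0.0616, 0.0988]
orientation: [3.142, 0.0, 1.57]
force: [-1.7, 0.7, 2.8]
grip_width: 0.0141
```

```bash
python3 -m handwheel '[[[0,0,0,0,0.0008,0,8],[0,0,0,0,0.0008,0,8]]]'
```

```text
clock: 17.4
position: [0.6353, 0.0616, 0.0988]
orientation: [3.141, 0.0, 1.57]
force: [-2.1, -0.6, 2.7]
grip_width: 0.0139
```

```bash
python3 -m handwheel '[[[0,0,0,0,0.0008,0,8],[0,0,0,0,0.0008,0,8]]]'; python3 -m handwheel '[[[0,0,0,0,0.0006,0,8],[0,0,0,0,0.0006,0,8]]]'
```

```text
clock: 17.6
position: [0.6358, 0.0616, 0.0988]
orientation: [-3.142, 0.0, 1.57]
force: [-2.3, 0.2, 3.5]
grip_width: 0.0139
clock: 17.8
position: [0.6358, 0.0616, 0.0987]
orientation: [-3.141, 0.0, 1.57]
force: [-2.9, 0.3, 2.3]
grip_width: 0.0139
```

```bash
python3 -m handwheel '[[[0,0,0,0,0.0006,0,8],[0,0,0,0,0.0006,0,8]]]'; python3 -m handwheel '[[[0,0,0,0,0.0006,0,8],[0,0,0,0,0.0006,0,8]]]'
```

```text
clock: 18.0
position: [0.636, 0.0617, 0.0986]
orientation: [-3.14, 0.0, 1.57]
force: [-4.2, 0.0, 2.7]
grip_width: 0.014
clock: 18.2
position: [0.6362, 0.0618, 0.0986]
orientation: [-3.14, 0.0, 1.57]
force: [-5.2, 0.7, 2.7]
grip_width: 0.0134
```

```bash
python3 -m handwheel '[[[0,0,0,0,0.0006,0,8],[0,0,0,0,0.0006,0,8]]]'; python3 -m handwheel '[[[0,0,0,0.0008,0,0,8],[0,0,0,0.0008,0,0,8]]]';  python3 -m handwheel '[[[0,0,0,-0.0016,0,0,8],[0,0,0,-0.0016,0,0,8]]]'
```

```text
clock: 18.4
position: [0.6363, 0.0619, 0.0985]
orientation: [-3.139, 0.0, 1.57]
force: [-6.4, 0.1, 2.8]
grip_width: 0.0139
clock: 18.6
position: [0.6364, 0.0619, 0.0984]
orientation: [-3.139, 0.001, 1.57]
force: [-6.2, 0.2, 3.4]
grip_width: 0.014
clock: 18.8
position: [0.6364, 0.0619, 0.0986]
orientation: [-3.139, -0.001, 1.571]
force: [-5.9, 1.2, 3.3]
grip_width: 0.014
```

```bash
python3 -m handwheel '[[[0,0,0,0.0008,-0.002,-0.0006,8],[0,0,0,0.0008,-0.002,-0.0006,8]]]'; python3 -m handwheel '[[[0,0,0,0,0,0,20],[0,0,0,0,0,0,45],[0,0,0,0,0,0,45],[0,0,0,0,0,0,45],[0,0,0,0,0,0,45]]]'
```

```text
clock: 19.0
position: [0.6363, 0.0619, 0.0993]
orientation: [3.141, -0.0, 1.57]
force: [-3.8, 1.0, 2.1]
grip_width: 0.0139
clock: 19.5
position: [0.6364, 0.0615, 0.0993]
orientation: [3.141, 0.0, 1.57]
force: [0.2, -1.0, 0.4]
grip_width: 0.0451
```

```bash
python3 -m handwheel '[[[0,0,0,0,0,-0.02,45],[0,0,0,0,0,-0.06,45],[0,0,0,0,0,-0.1,45],[0,0,0,0,0,-0.11,45],[0,0,0,0.05,-0.05,-0.11,0],[0,0,0,0.09,-0.10,-0.11,0],[0,0,0,0.09,-0.10,-0.11,0],[0,0,0,0.09,-0.10,-0.11,0],[0,0,0,0.09,-0.10,-0.11,0]]]'
cat >> h.py <<'E'
HG=np.array([.6233,.0916])
def P(a,g,z,rad=.058,off=.004):
    t=np.array([np.cos(a),-np.sin(a)]);p=HG+rad*np.array([-np.sin(a),-np.cos(a)])-(.0135+g-off)*t
    return (*p.round(4),z,np.pi-a)
E
python3 - <<'E'
from h import *
from workcell import imaging
import cv2
rows([P(1.77,.010,.15),P(1.77,.010,.092)])
t=imaging.camera("top")["pixels"][:,:,::-1];s=imaging.camera("scene")["pixels"][:,:,::-1]
f=lambda im,x,y:cv2.resize(im[y:y+60,x:x+50],None,fx=8,fy=8,interpolation=2)
m=np.hstack([f(t,200,140),f(s,265,175)]);m=(255*(m/255.)**.6).astype(np.uint8)
cv2.imwrite("pics/m9.png",m)
E
```

```text
clock: 20.4
position: [0.5621, 0.1281, 0.1819]
orientation: [3.141, 0.001, 1.568]
force: [-0.4, -0.8, -0.1]
grip_width: -0.0002
20.4 [0.5621 0.1281 0.1819] [3.1407e+00 1.0000e-03 1.5683e+00] [-0.4 -0.8 -0.1] -0.0002 [ 0.02  0.68 -0.56  1.72  0.45  0.87 -0.74]
(np.float64(0.5703), np.float64(0.1222), 0.15) [0.0003, 0.0003, 0.0626] [-0.0078, 0.0109, 0.0426]
(np.float64(0.5703), np.float64(0.1222), 0.092) [0.0003, 0.0003, 0.0626] [-0.0077, 0.0108, 0.1199]
```

View pics/m9.png

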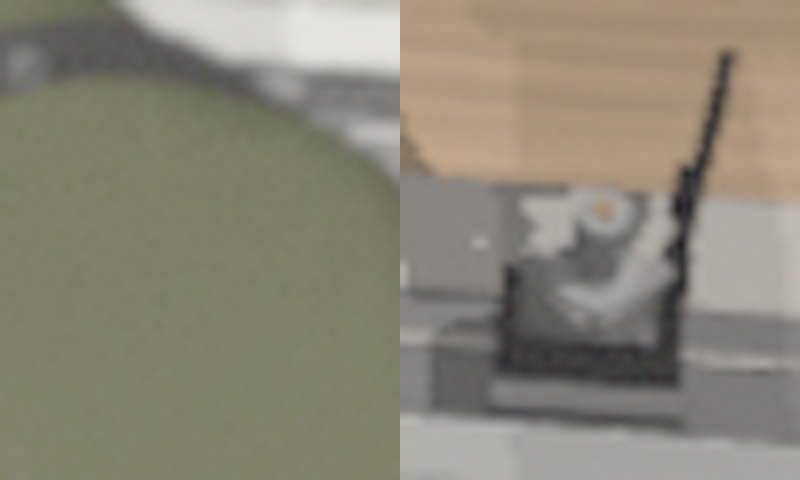

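```bash
python3 -m handwheel '[[[0,0,0.0626,-0.0078,0.0109,0,0],[0,0,0.0626,-0.0078,0.0109,0,0],[0,0,0.0626,-0.0078,0.0109,0.04,0],[0,0,0.0626,-0.0078,0.0109,0.08,0],[0,0,0.0626,-0.0078,0.0109,0.08,0],[0,0,0.0626,-0.0078,0.0109,0.08,0]]]'
python3 - <<'E'
from h import *
f=lambda p:((proj('scene',p)-[265,175])*8+[400,0]).round(0)
print("head top exp",f((.6368,.0654,.163)),f((.633,.0654,.163)))
rows([P(1.77,.010,.092)])
E
```

```text
clock: 21.1
position: [0.5697, 0.1228, 0.1218]
orientation: [-3.141, 0.0, 1.372]
force: [0.4, 0.2, 1.3]
grip_width: 0.0001
head top exp [602. 214.] [602. 203.]
21.1 [0.5697 0.1228 0.1218] [-3.1412e+00  3.0000e-04  1.3720e+00] [0.4 0.2 1.3] 0.0001 [-0.03  0.76 -0.46  1.76  0.47  0.74 -0.93]
(np.float64(0.5703), np.float64(0.1222), 0.092) [-0.0001, 0.0001, 0.0001] [-0.0006, 0.0009, 0.0397]
```

```bash
python3 -m handwheel '[[[0,0,0,0,0,0.02,0],[0,0,0,0,0,0.034,0],[0,0,0,0,0,0.0397,0],[0,0,0,0,0,0.0397,0],[0,0,0,0,0,0.0397,0]]]'
python3 - <<'E'
from h import *
rows([P(a,.000,.092) for a in(1.77,1.62,1.47,1.32,1.17,1.02,.87,.72,.57,.42,.3)])
E
```

```text
clock: 21.6
position: [0.5698, 0.1235, 0.0926]
orientation: [3.141, -0.0, 1.373]
force: [0.9, 0.2, 0.0]
grip_width: -0.0001
21.6 [0.5698 0.1235 0.0926] [ 3.1407e+00 -4.0000e-04  1.3730e+00] [0.9 0.2 0. ] -0.0001 [-0.04  0.8  -0.43  1.78  0.5   0.68 -0.96]
(np.float64(0.5683), np.float64(0.1124), 0.092) [0.0003, -0.0001, 0.0005] [-0.0149, 0.001, 0.0008]
(np.float64(0.5658), np.float64(0.1039), 0.092) [0.0003, -0.0001, -0.0473] [-0.0267, -0.0, 0.0008]
(np.float64(0.5646), np.float64(0.0952), 0.092) [0.0003, -0.0001, -0.095] [-0.0384, 0.0007, 0.0008]
(np.float64(0.5648), np.float64(0.0864), 0.092) [0.0003, -0.0001, -0.1428] [-0.0498, 0.0032, 0.0008]
(np.float64(0.5662), np.float64(0.0777), 0.092) [0.0003, -0.0, -0.1905] [-0.0608, 0.0073, 0.0008]
(np.float64(0.5689), np.float64(0.0693), 0.092) [0.0003, -0.0, -0.2383] [-0.0711, 0.0131, 0.0008]
(np.float64(0.5728), np.float64(0.0615), 0.092) [0.0003, -0.0, -0.286] [-0.0803, 0.0202, 0.0008]
(np.float64(0.5779), np.float64(0.0543), 0.092) [0.0003, 0.0, -0.3338] [-0.0883, 0.0288, 0.0008]
(np.float64(0.584), np.float64(0.0479), 0.092) [0.0003, 0.0, -0.3815] [-0.0951, 0.0384, 0.0008]
(np.float64(0.591), np.float64(0.0425), 0.092) [0.0003, 0.0001, -0.4293] [-0.1003, 0.049, 0.0008]
(np.float64(0.5971), np.float64(0.039), 0.092) [0.0003, 0.0001, -0.4675] [-0.1033, 0.0579, 0.0008]
```

```bash
python3 -m handwheel '[[[0,0,0,-0.008,0,0.0008,0],[0,0,0,-0.0149,0.001,0.0008,0],[0,0,-0.024,-0.0208,0,0.0008,0],[0,0,-0.0473,-0.0267,0,0.0008,0],[0,0,-0.071,-0.0326,0,0.0008,0],[0,0,-0.095,-0.0384,0.0007,0.0008,0],[0,0,-0.095,-0.0384,0.0007,0.0008,0]]]'
python3 - <<'E'
from h import *
rows([P(a,.000,.092) for a in(1.47,1.32,1.17,1.02,.87,.72,.57,.42,.3,.2)])
E
```

```text
clock: 22.3
position: [0.5643, 0.094, 0.0916]
orientation: [3.141, 0.0, 1.671]
force: [-0.3, 0.5, 0.0]
grip_width: 0.0002
22.3 [0.5643 0.094  0.0916] [3.1413e+00 1.0000e-04 1.6705e+00] [-0.3  0.5  0. ] 0.0002 [ 0.05  0.8  -0.52  1.81  0.59  0.69 -0.7 ]
(np.float64(0.5646), np.float64(0.0952), 0.092) [0.0001, 0.0, -0.0003] [0.0016, 0.0005, -0.0005]
(np.float64(0.5648), np.float64(0.0864), 0.092) [0.0001, 0.0001, -0.0481] [-0.0101, -0.0004, -0.0005]
(np.float64(0.5662), np.float64(0.0777), 0.092) [0.0001, 0.0001, -0.0958] [-0.0218, 0.0003, -0.0005]
(np.float64(0.5689), np.float64(0.0693), 0.092) [0.0001, 0.0001, -0.1436] [-0.0333, 0.0028, -0.0005]
(np.float64(0.5728), np.float64(0.0615), 0.092) [0.0001, 0.0001, -0.1913] [-0.0442, 0.0069, -0.0005]
(np.float64(0.5779), np.float64(0.0543), 0.092) [0.0001, 0.0001, -0.2391] [-0.0544, 0.0127, -0.0005]
(np.float64(0.584), np.float64(0.0479), 0.092) [0.0001, 0.0001, -0.2868] [-0.0637, 0.02, -0.0005]
(np.float64(0.591), np.float64(0.0425), 0.092) [0.0001, 0.0001, -0.3346] [-0.0718, 0.0285, -0.0005]
(np.float64(0.5971), np.float64(0.039), 0.092) [0.0001, 0.0001, -0.3728] [-0.0773, 0.0362, -0.0005]
(np.float64(0.6025), np.float64(0.0366), 0.092) [0.0001, 0.0001, -0.4046] [-0.0812, 0.043, -0.0005]
```

Run:
```python
from h import *
from workcell import imaging
import cv2
s=imaging.camera("scene")["pixels"].mean(2)
print(s[178:204:2,280:314:2].astype(int))
print([proj("scene",(*(HG+r*np.array([-np.sin(a),-np.cos(a)])),.139)).round(1).tolist() for a in(1.77,1.47) for r in(.051,.065)])
```

```text
[[ 99  99  99  98  97  96  96  96  82  20  17  31  25  54  63  68  91]
 [ 97  98  98  98 100 101 101  93  76  42  15  29  27  56  63  43  60]
 [101 101  99  97  96  96  97  28  30  42  19  24  36  58  66  48  35]
 [106 106 108 108 107 106 106  12  23  45  17  23  28  41  45  34  30]
 [ 97  99 100 101 101 102  93  11  48  62  48  55  68  90  95  98 116]
 [104 103 101 101 100  99  80  14  73  98 100 101 101 101 107 113 114]
 [105 104 104 106 106 105 106  16  74 108 109 109 108 110 112 122 121]
 [109 107 108 107 108 107 109  44  43 108 108 106 107 107 107 119 120]
 [112 113 112 111 112 111 112  85  22 109 113 111 113 114 114 124 123]
 [109 108 110 108 109 111 111  58  21  90 111 112 111 111 110 124 122]
 [ 66  71  72  75  94 105 109  36  22  58 106 105 102 104 106 117 116]
 [ 71  69  70  72 118 102 124  67  19  52 135 132 129 125 121 129 134]
 [ 72  70  69  66 116  97 119 105  44  23 116 134 133 133 133 142 150]]
[[304.2, 185.8], [305.2, 181.3], [298.1, 185.2], [297.5, 180.6]]
```

```bash
python3 -m handwheel '[[[0,0,-0.024,-0.005,0,0,0],[0,0,-0.0481,-0.0101,-0.0004,0,0],[0,0,-0.072,-0.016,0,0,0],[0,0,-0.0958,-0.0218,0.0003,0,0],[0,0,-0.12,-0.0276,0.0014,0,0],[0,0,-0.1436,-0.0333,0.0028,0,0],[0,0,-0.1675,-0.0388,0.0047,0,0],[0,0,-0.1913,-0.0442,0.0069,0,0],[0,0,-0.215,-0.0494,0.0096,0,0],[0,0,-0.2391,-0.0544,0.0127,0,0],[0,0,-0.263,-0.0592,0.0161,0,0],[0,0,-0.2868,-0.0637,0.02,0,0],[0,0,-0.2868,-0.0637,0.02,0,0]]]'
python3 - <<'E'
from h import *
rows([P(a,.000,.092) for a in(.57,.42,.3,.2,.1,0,-.05)])
from workcell import imaging
s=imaging.camera("scene")["pixels"].mean(2)
print(s[180:222:2,256:312:2].astype(int))
print([proj("scene",(*(HG+r*np.array([-np.sin(a),-np.cos(a)])),.139)).round(1).tolist() for a in(.57,.4,0) for r in(.051,.065)])
E
```

```text
clock: 23.65
position: [0.5839, 0.0483, 0.0912]
orientation: [-3.141, -0.0, 2.57]
force: [-0.3, 0.2, 0.4]
grip_width: -0.0001
23.65 [0.5839 0.0483 0.0912] [-3.1409e+00 -2.0000e-04  2.5704e+00] [-0.3  0.2  0.4] -0.0001 [ 0.26  0.88 -0.76  1.76  0.79  0.84  0.11]
(np.float64(0.584), np.float64(0.0479), 0.092) [-0.0002, -0.0001, -0.0004] [-0.0004, -0.0003, -0.0011]
(np.float64(0.591), np.float64(0.0425), 0.092) [-0.0002, -0.0001, -0.0481] [-0.0122, -0.0013, -0.0011]
(np.float64(0.5971), np.float64(0.039), 0.092) [-0.0002, -0.0001, -0.0863] [-0.0215, -0.0009, -0.0011]
(np.float64(0.6025), np.float64(0.0366), 0.092) [-0.0002, -0.0001, -0.1182] [-0.0293, 0.0003, -0.0011]
(np.float64(0.6081), np.float64(0.0348), 0.092) [-0.0002, -0.0001, -0.15] [-0.0369, 0.0023, -0.0011]
(np.float64(0.6138), np.float64(0.0336), 0.092) [-0.0002, -0.0001, -0.1818] [-0.0442, 0.0051, -0.0011]
(np.float64(0.6167), np.float64(0.0332), 0.092) [-0.0002, -0.0001, -0.1977] [-0.0477, 0.0067, -0.0011]
[[117 117 115 113 112 110 110 109  98  97  62  22  17  17  16  17  16  30
   28  28  18  33  33  29  51  72  57  89]
 [
[... 1735 characters left out ...]
 151 151 151 150]
 [ 88  76  77  76  76  77  78  48  41  47  71  25  42  47  67 101 117 122
  114  85  58  24  67 145 151 151 150 151]
 [ 90  77  77  76  76  77  76  76  42  58  37  23  41  47  48  86  80  86
   87  65  49  17  59  90  88  94  96 109]
 [136 121 111 107 106  99  92  53  49  48  39  21  40  39  46  47  55  59
   65  65  64  20  67  88  86  87  88  87]
 [ 88  76  77  77  78  75  63  47  53  55  49  25  17  22  24  26  24  21
   29  27  38  20  80  97  94  91  88  86]
 [ 86  77  76  78  76  78  63  40  42  44  34  23  24  19  25  23  24  26
   24  21  26  26  65 101 119 118 136 134]]
[[282.8, 192.2], [278.1, 189.4], [281.1, 194.7], [275.9, 192.6], [279.3, 201.6], [273.5, 201.2]]
```

```bash
python3 -m handwheel '[[[0,0,-0.024,-0.006,-0.0007,0,0],[0,0,-0.0481,-0.0122,-0.0013,0,0],[0,0,-0.067,-0.017,-0.0011,0,0],[0,0,-0.0863,-0.0215,-0.0009,0,0],[0,0,-0.0863,-0.0215,-0.0009,0,0]]]'
python3 -m handwheel '[[[0,0,-0.016,-0.004,0,0,0],[0,0,-0.032,-0.008,0,0,0],[0,0,-0.032,-0.008,0,0,0]]]'
python3 - <<'E'
from h import *
rows([P(a,.000,.092) for a in(.2,.15,.1,.05,0,-.05)])
E
```

```text
clock: 24.2
position: [0.5969, 0.0397, 0.0912]
orientation: [-3.141, -0.001, 2.842]
force: [-1.0, 0.3, 0.1]
grip_width: 0.0
clock: 24.5
position: [0.6025, 0.0375, 0.0912]
orientation: [-3.141, -0.001, 2.941]
force: [-0.5, -0.2, -0.1]
grip_width: 0.0001
24.5 [0.6025 0.0375 0.0912] [-3.1405e+00 -5.0000e-04  2.9414e+00] [-0.5 -0.2 -0.1] 0.0001 [ 0.31  0.93 -0.85  1.7   0.85  0.93  0.48]
(np.float64(0.6025), np.float64(0.0366), 0.092) [-0.0003, -0.0002, -0.0001] [-0.0002, -0.0012, -0.0011]
(np.float64(0.6052), np.float64(0.0357), 0.092) [-0.0003, -0.0002, -0.016] [-0.004, -0.0016, -0.0011]
(np.float64(0.6081), np.float64(0.0348), 0.092) [-0.0003, -0.0002, -0.0319] [-0.008, -0.002, -0.0011]
(np.float64(0.6109), np.float64(0.0341), 0.092) [-0.0003, -0.0002, -0.0478] [-0.0119, -0.0022, -0.0011]
(np.float64(0.6138), np.float64(0.0336), 0.092) [-0.0003, -0.0002, -0.0637] [-0.0158, -0.0021, -0.0011]
(np.float64(0.6167), np.float64(0.0332), 0.092) [-0.0003, -0.0002, -0.0796] [-0.0197, -0.0019, -0.0011]
```

```bash
python3 -m handwheel '[[[0,0,-0.016,-0.003,-0.0005,0,0],[0,0,-0.032,-0.005,-0.001,0,0],[0,0,-0.0478,-0.007,-0.001,0,0],[0,0,-0.0478,-0.007,-0.001,0,0]]]'
python3 -m handwheel '[[[0,0,0,-0.0015,0,0,0],[0,0,0,-0.003,0,0,0],[0,0,0,-0.003,0,0,0]]]'
```

```text
clock: 24.9
position: [0.6074, 0.0357, 0.0912]
orientation: [-3.141, -0.001, 3.092]
force: [-1.3, -0.2, -0.5]
grip_width: 0.0001
clock: 25.2
position: [0.6088, 0.0357, 0.0911]
orientation: [-3.14, -0.002, 3.094]
force: [-5.1, -1.1, 1.0]
grip_width: 0.0005
```

```bash
python3 -m handwheel '[[[0,0,0,-0.001,0,0,0],[0,0,0,-0.002,0,0,0],[0,0,0,-0.002,0,0,0]]]'; python3 -m handwheel '[[[0,0,0,-0.001,0,0,0],[0,0,0,-0.002,0,0,0],[0,0,0,-0.002,0,0,0]]]'
```

```text
clock: 25.5
position: [0.6091, 0.0356, 0.0909]
orientation: [-3.14, -0.005, 3.094]
force: [-7.6, -1.3, 3.3]
grip_width: -0.0
clock: 25.8
position: [0.6092, 0.0355, 0.0906]
orientation: [-3.139, -0.007, 3.095]
force: [-9.2, 0.1, 2.3]
grip_width: 0.0003
```

```bash
python3 -m handwheel '[[[0,0,0,0.007,0,0,0],[0,0,0,0.03,0,0,0],[0,0,0,0.06,0,0,0],[0,0,0,0.06,0,-0.05,0],[0,0,0,0.06,0,-0.1,0],[0,0,0,0.12,0.05,-0.15,0],[0,0,0,0.18,0.1,-0.15,0],[0,0,0,0.2,0.15,-0.15,0],[0,0,0,0.2,0.2,-0.15,0],[0,0,0,0.2,0.25,-0.15,0],[0,0,0,0.2,0.3,-0.15,0],[0,0,0,0.2,0.35,-0.15,0],[0,0,0,0.2,0.35,-0.15,0]]]'
python3 - <<'E'
from h import *
from workcell import imaging
import cv2
rows([])
t=imaging.camera("top")["pixels"][:,:,::-1];s=imaging.camera("scene")["pixels"][:,:,::-1]
f=lambda im,x,y:cv2.resize(im[y:y+60,x:x+50],None,fx=8,fy=8,interpolation=2)
m=np.hstack([f(t,200,140),f(s,260,175)]);m=(255*(m/255.)**.6).astype(np.uint8)
cv2.imwrite("pics/m10.png",m)
p=(.6368,.0654,.163)
print(((proj('top',p)-[200,140])*8).round(),((proj('scene',p)-[260,175])*8+[400,0]).round())
for r in(.051,.058,.065):
    q=(HG[0],HG[1]-r,.139);print(((proj('top',q)-[200,140])*8).round(),((proj('scene',q)-[260,175])*8+[400,0]).round())
E
```

```text
clock: 27.1
position: [0.4749, 0.3137, 0.2055]
orientation: [3.132, 0.002, 3.101]
force: [-0.6, 0.2, 0.4]
grip_width: 0.0004
27.1 [0.4749 0.3137 0.2055] [3.1318e+00 2.0000e-03 3.1006e+00] [-0.6  0.2  0.4] 0.0004 [-0.13  0.75 -0.97  1.71  0.69  1.05  0.2 ]
[192. 155.] [642. 214.]
[272. 222.] [554. 212.]
[294. 223.] [531. 211.]
[316. 224.] [508. 210.]
```

View pics/m10.png

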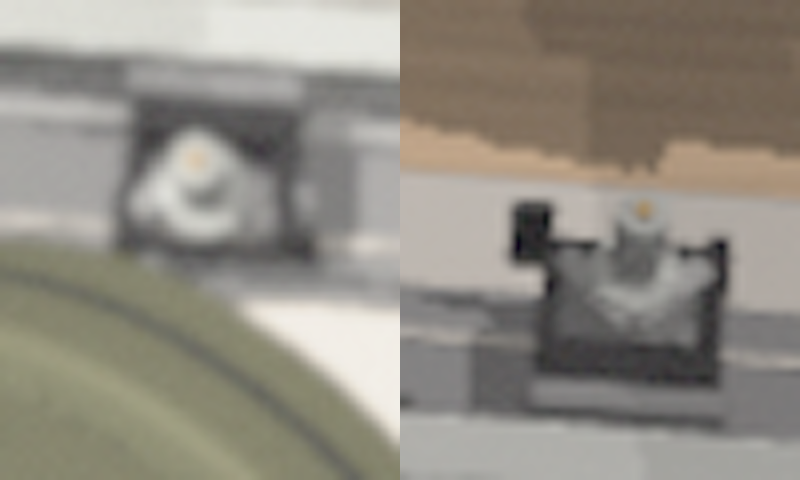

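```bash
python3 -c "
from workcell import ticket
print(ticket.hand_in())"
```

```text
the job is handed in; nothing more can be done
None
```

I fitted the blade holder into the cutter's V and swung the clamp shut across it. I then moved the arm clear and handed the job in at about 27 s on the robot's clock.

- **Seating:** The collar was set on the seat with about 4 N at most, then pressed into the V with about 6 N. Nudging it 0.6 mm either way in y did not move it, so it was bearing on both flanks. I then let go and it stood by itself.
- **Clamp:** I pushed the tab round to a hard stop. Between 5 and 9 N it moved only about 0.4 mm, which I took as fully shut on the shank.
- **Last picture:** The holder stands where I expected. The tab lies across the V's mouth, within about 2 mm of its calculated shut place and under 1 mm relative to the holder. The clamp angle itself is not reported, so "shut" rests on the force and the picture.
- **Other tools:** I touched nothing else on purpose. I did not check the pen, scorer, tape or squeegee again after the holder was lifted.

**Disagreements:**
- **Fingertip height:** The fingertips were really about 38 mm higher than the reported tool position. The first grasp therefore closed on nothing, and I corrected it by feeling the holder's top with about 9 N.
- **Sideways offset:** The fingers also seemed about 4 mm off to the side in the pictures. At the clamp that offset did not show, since the stop came about 5 mm before the place it predicted.
- **Grip width:** The fingers read about 14 mm on the 16 mm head.

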